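# Zero the kitchen scale under the bowl

## Robot

A 6-joint arm with a two-finger parallel gripper is mounted at the origin on a cart in front of the work surface, level with it; the furniture and walls round the work are solid. World frame = base frame: x ahead of the robot, y to its left, z up, the work surface at z = 0. Lengths are in m, angles in rad, forces in N, time in s.
With the tool pointing down it reaches from about 0.35 to 0.975 m from the base axis. Payload 7.1 kg.
Tool frame: the origin (TCP) lies on the centre line of the jaws, within the pads' length; the fingertips stand 14 mm ahead of it and the grasp point (between the pads) lies 5 mm behind it (robot.tip_reach is the distance from the TCP to the fingertips, in m); z points along the fingers, y is the line along which they close (so a half turn about z gives the same grasp; the last joint's range is limited). The gripper opens to 88 mm and grips with 3 to 60 N. Pads are 20 mm wide; open, the fingers measure 115 mm over their backs; the gripper's body (75 mm by 178 mm) begins 61 mm behind the grasp point.
Start: joints at [-1.169, 0.423, 1.63, -0, 1.089, -0.019], TCP at [0.255, -0.57, 0.237] pointing down, gripper open.
Joint ranges: [-3, 3], [-0.9, 2.11], [0.09, 2.58], [-1.31, 4.45], [0.11, 2.69], [-2.54, 2.54]. Speed limits (rad/s): [2.39, 2.39, 3.01, 3.14, 3.14, 3.14].

## Interface

Orientations are given as a unit quaternion [x, y, z, w].
In Python, from rig import robot, vision gives the robot as it stands.
- The arm moves only by the tool servo_tool, never from a script. Its argument "plan" is a list of rows, each a list of 7 numbers: the opening, from 0 (shut) to 1 (fully open), then the shift along the tool's x, y, z in mm, then the turn, a rotation vector about the tool's x, y, z in degrees. In form: [[grip, x, y, z, wx, wy, wz], ...]. A call has exactly 5 rows; each row shifts and turns the commanded pose from where the row before left it, along the tool's axes as they then stand; what a row does not reach is not made up. A row lasts 1/8 s, in which the tool goes at most 62.5 mm and 10.7 degrees, less where a joint would pass 70% of its speed; a pose out of reach is approached as far as the arm can. A call with a gripper value outside its range is refused whole. The fingers move at their own pace and stop on an object; "force" is the grip in N (left out, the last holds). Time passes only in rows, so rows that do not move let the fingers close, or fill a call up. It gives the time, the measured TCP pose, the force, the opening and the grip force at its end, in the units of the state.
- robot.sense(): the state, without advancing time (a new reading comes with each control period).
- vision.grab_frame(name): name is "scene" or "side" or "wrist"; returns the picture (384x512x3 uint8, red, green, blue); there is no depth.
- vision.camera_params(name): a dict with "K" (3x3 intrinsics, pixels), "world_to_cam" (4x4, takes a point from world to camera coordinates). Camera axes: x right, y down, z forward; pixel columns grow to the right and rows downward; lengths in m; the calibration is good to about 2 mm. A picture is of the moment at which its call begins: read the wrist's pose just before it. camera_params takes no time and is no camera call; for the wrist camera it gives the pose at the moment of the call.
- robot.finish_job(): hands the job in; it is judged then, once.
The state is a dict: "time": time; "joints": joint angles; "dq": joint speeds; "tau": joint torques, N m; "ee_pos": TCP position; "tcp_rot": TCP orientation; "ft_force": force on the tool from outside, world axes, zero at the start; "moment": the same for the moment, N m; "grip_width": finger opening in m; "grasp_force": force on a finger pad.
Only numpy, scipy, OpenCV 4.12 (cv2) and the standard library are available. Lean on these libraries where they do the work, as an engineer would, in place of code of your own. Each camera call takes 0.05 s, during which the arm holds its last target. There are 200 camera calls.

## Task

The empty red bowl stands on the kitchen scale: zero the scale by pressing its long bar key down lightly with the fingertips, keeping it down for a full second, then let it come up and raise the hand well clear, at least 10 cm above the key. Do not press the round or the square key, and leave the bowl and the other things as they stand; nothing is to be gripped or lifted.

Things in the scene. Friction and masses are not known exactly. Their poses are not given: they have to be found in the camera images.
- scale: white kitchen scale, 210 (its x) x 180 (y) mm, fixed; origin at the centre of its underside, x from the front (keys) to the back, z up. Panel top 18 mm above the worktop; on it a row of three keys along y at x = -83, y = -55, 0, 55, which key where varies; a dark display behind them. Steel plate 124x164 mm centred at x = +35, top 27 mm above the worktop, carries the bowl
- bar_frame: the fixed frame round the long bar key (50x26x2 mm, on the panel), with the key; origin on the panel under the key, axes as the scale's. The push on it counts as the push on the key
- bar_top (a point): centre of the top face of the long bar key (44 mm along the scale's y, 14 mm along its x), the zeroing key; about 30 mm above the worktop when not pressed, 10 mm proud of the panel; sinks with the key
- round_top (a point): centre of the top face of the round key (20 mm across), same height; leave alone
- square_top (a point): centre of the top face of the square key (18x18 mm), same height; leave alone
- bar_key (a joint): how far the bar key is pressed, m: 0 = up, 0.006 = fully down; it moves straight down against a spring of 1 N at the top to 6 N fully down, comes back up by itself, and registers beyond 0.003
- round_key (a joint): the same for the round key (same spring and travel)
- square_key (a joint): the same for the square key (same spring and travel)
- bowl: small red bowl, 115 across, 51 high, standing loose on the weighing plate (its rim about 78 mm above the worktop); origin at the centre of its underside
- mug: purple mug, 94 high, 82 across (mm), loose on the worktop beside the scale; origin at the centre of its underside
- avocado: dark avocado, 89x65x63 (mm), loose on the worktop beside the scale; origin at the centre of its underside
- mandarin: mandarin, 48 across, 40 high (mm), loose on the worktop beside the scale; origin at the centre of its underside
- tin: flat tin, 86 across, 40 high (mm), loose on the worktop beside the scale; origin at the centre of its underside
- tomato: tomato, 77 across, 72 high (mm), loose on the worktop beside the scale; origin at the centre of its underside
- peeler: peeler with a yellow handle, 170 long, 18 high (mm), loose on the worktop beside the scale; origin at the centre of its underside
Not all that is in view belongs to the job. What is meant by the bowl is not yellow, and is the smaller of those in its own colour.

How it is judged:
On the way:
1. the bar key is held down (beyond 3 mm) for a second (value of joint bar_key above 0.003 m), for 0.8 s.
At the end, for the whole second after the job is handed in: all three keys are up again (within 1.5 mm), the hand is more than 8 cm from the bar key, the bowl stands within 8 mm of where it stood and at rest, and the things beside the scale within 15 mm of where they stood (value of joint each of bar_key, round_key, square_key below 0.0015 m and distance between the grasp point and bar_top above 0.08 m and distance of bowl from where it was at the start of the episode below 0.008 m and linear speed of bowl below 0.02 m/s and distance of each of mug, avocado, mandarin, tin, tomato, peeler from where it was at the start of the episode below 0.015 m); the robot touches nothing.
It fails at once if the bar key is pushed harder than 20 N (contact force between anything else and bar_frame above 20 N).
It fails at once if the scale's housing or weighing plate is pushed by the robot harder than 20 N (contact force between any of the fingers, the arm and scale above 20 N).
It fails at once if the round or the square key is pressed (more than 2 mm) (value of joint any of round_key, square_key above 0.002 m).
It fails at once if the bowl is shifted or lifted (more than 8 mm) (distance of bowl from where it was at the start of the episode above 0.008 m).
It fails at once if something beside the scale is shifted or lifted (more than 15 mm) (distance of any of mug, avocado, mandarin, tin, tomato, peeler from where it was at the start of the episode above 0.015 m).
It also fails if it takes over 32 s, if anything falls off the work surface, if the arm or the gripper's body presses on something with over 40 N, if the wrist force passes 120 N, or if a joint passes its speed limit or range.

## Working session

There is one attempt and no reset: what is moved stays moved. The work goes in short steps, Python scripts to look and compute and a tool call to move; the robot and the scene stay as the last step left them, time stands still between calls to the robot, and variables do not carry over. Pictures are saved under pics/ and viewed, at most 10 in all, crops included, and the job is handed in when it is done.

Besides the shell and the picture viewer there is one more tool, called after "Call:" by a JSON object that holds its "method" and its "body", one argument or row to a line. servo_tool: Moves the arm, as the interface text tells. Its arguments: {"type":"object","properties":{"plan":{"type":"array"},"force":{"type":"number"}},"required":["plan"]}

```bash
mkdir -p pics; python3 - <<'E'
from rig import robot, vision
import cv2, numpy as np
for n in ["scene","side"]:
    f=vision.grab_frame(n); cv2.imwrite(f"pics/{n}0.png",f[:,:,::-1])
    p=vision.camera_params(n); print(n,np.round(p["K"],1).tolist(),np.round(p["world_to_cam"],3).tolist())
s=robot.sense(); print(s["time"],s["ee_pos"],s["tcp_rot"],s["ft_force"])
E
```

```text
scene [[350.1, 0.0, 254.8], [0.0, 350.1, 186.8], [0.0, 0.0, 1.0]] [[-0.675, -0.738, -0.008, 0.325], [-0.424, 0.397, -0.814, 0.23], [0.604, -0.546, -0.58, 0.778], [0.0, 0.0, 0.0, 1.0]]
side [[349.4, 0.0, 251.8], [0.0, 349.4, 191.9], [0.0, 0.0, 1.0]] [[-0.847, -0.532, 0.009, 0.417], [-0.302, 0.467, -0.831, 0.211], [0.438, -0.706, -0.556, 0.664], [0.0, 0.0, 0.0, 1.0]]
0.1 [ 0.25513656 -0.57003056  0.23599727] [ 9.77950285e-01  2.08836719e-01 -1.27364251e-04 -6.70464724e-04] [ 0.54901333  0.78991517 -0.39749797]
```

View pics/scene0.png

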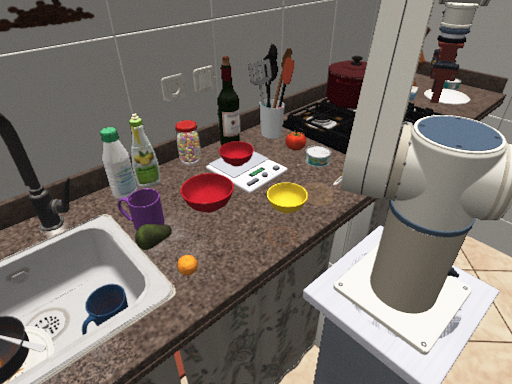

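View pics/side0.png

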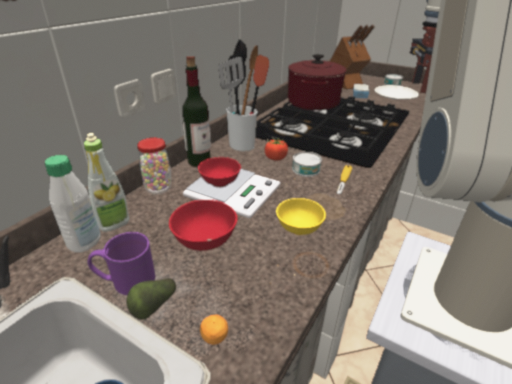

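The scale is near (247,170) in the scene view and (233,188) in the side view, with its keys along the right edge. I'll zoom in on them.

```bash
python3 - <<'E'
import cv2, numpy as np
a=cv2.imread("pics/scene0.png")[135:200,200:300]; b=cv2.imread("pics/side0.png")[150:220,175:290]
a=cv2.resize(a,(700,455//1),interpolation=cv2.INTER_CUBIC)[:, :]
cv2.imwrite("pics/c_scene.png",a)
cv2.imwrite("pics/c_side.png",cv2.resize(b,None,fx=6,fy=6,interpolation=cv2.INTER_CUBIC))
E
```

```text
(no output)
```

View pics/c_scene.png

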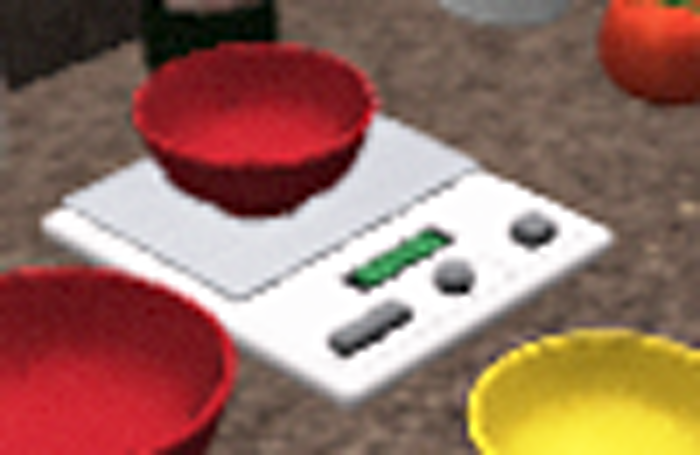

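View pics/c_side.png

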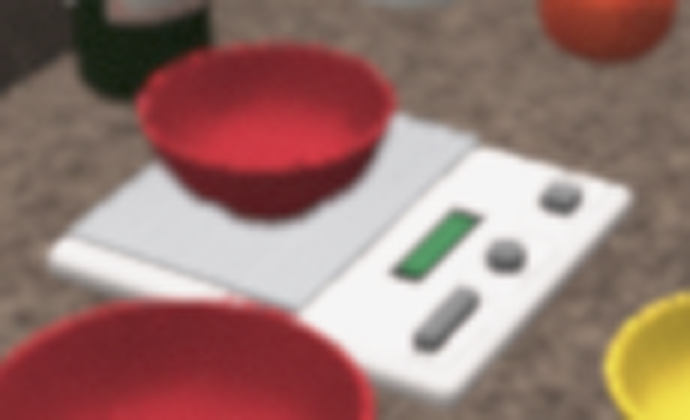

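Bar key at the left end of the row: crop scene (371,321), crop side (446,314). The middle key is round at (455,273)/(506,252), and the right one is square at (534,226)/(561,194). Next I cast rays.

```bash
cat > h.py <<'E'
from rig import robot, vision
import cv2, numpy as np
def ray(n,u,v):
    p=vision.camera_params(n);T=np.array(p["world_to_cam"]);R=T[:3,:3]
    return -R.T@T[:3,3], R.T@np.linalg.solve(np.array(p["K"]),[u,v,1])
def plane(n,uv,z):
    c,d=ray(n,*uv); return (c+d*(z-c[2])/d[2])[:2]
def tri(a,b):
    A=[];B=[]
    for n,uv in(("scene",a),("side",b)):
        c,d=ray(n,*uv);d=d/np.linalg.norm(d);P=np.eye(3)-np.outer(d,d);A.append(P);B.append(P@c)
    return np.linalg.lstsq(np.vstack(A),np.hstack(B),rcond=None)[0]
E
python3 - <<'E'
from h import *
sc=lambda x,y:(200+x/7-.43,135+y/7-.43); sd=lambda x,y:(175+x/6-.42,150+y/6-.42)
for k,a,b in[("bar",(371,321),(446,314)),("round",(455,273),(506,252)),("square",(534,226),(561,194))]:
    a=sc(*a);b=sd(*b);print(k,plane("scene",a,.03).round(4),plane("side",b,.03).round(4),tri(a,b).round(4))
for k,a,z in[("plate L",(240,298),.027),("plate R",(480,165),.027),("near corner",(345,400),.01),("right corner",(612,238),.015),("left corner",(42,222),.015)]:
    print(k,plane("scene",sc(*a),z).round(4))
# bowls: rim extents from colour masks
f=cv2.imread("pics/scene0.png");h=cv2.cvtColor(f,cv2.COLOR_BGR2HSV)
for nm,m,z in[("red",((h[...,0]<8)|(h[...,0]>172))&(h[...,1]>150)&(h[...,2]>60),.078),("yel",(abs(h[...,0].astype(int)-28)<5)&(h[...,1]>150),.06)]:
    n,l,s,c=cv2.connectedComponentsWithStats(m.astype(np.uint8))
    for i in range(1,n):
        if s[i,4]>250: print(nm,s[i].tolist(),plane("scene",(s[i,0],s[i,1]+.33*s[i,3]),z).round(3),plane("scene",(s[i,0]+s[i,2],s[i,1]+.33*s[i,3]),z).round(3))
s=robot.sense();print(cv2.Rodrigues(np.eye(3))[0].T, s["joints"])
from scipy.spatial.transform import Rotation as R
print(R.from_quat(s["tcp_rot"]).as_matrix().round(3))
E
```

```text
bar [ 0.5128 -0.0203] [ 0.5106 -0.0146] [ 0.5156 -0.0224  0.0255]
round [ 0.5153 -0.074 ] [ 0.5137 -0.0685] [ 0.5191 -0.0774  0.0248]
square [ 0.5189 -0.1285] [ 0.5174 -0.1232] [ 0.5223 -0.1319  0.0253]
plate L [0.5699 0.0075]
plate R [ 0.5795 -0.1524]
near corner [0.4972 0.0094]
right corner [ 0.5025 -0.1651]
left corner [0.6998 0.0241]
red [286, 132, 20, 18, 260] [ 0.574 -0.231] [ 0.526 -0.281]
red [219, 141, 35, 25, 619] [ 0.669 -0.015] [ 0.591 -0.098]
red [180, 173, 54, 39, 1547] [0.579 0.192] [0.476 0.082]
yel [267, 182, 41, 27, 728] [0.414 0.014] [ 0.335 -0.07 ]
[[0. 0. 0.]] [-1.16901142e+00  4.23751557e-01  1.63058861e+00  5.65724190e-06
  1.08861739e+00 -1.89884217e-02]
[[ 0.913  0.408 -0.001]
 [ 0.408 -0.913  0.001]
 [ 0.    -0.001 -1.   ]]
```

Call:
{"method": "servo_tool", "body": {
  "plan": [
    [0, 20, -18, 0, 0, 0, 0],
    [0, 30, -26, 0, 0, 0, 0],
    [0, 30, -26, 0, 0, 0, 0],
    [0, 30, -26, 0, 0, 0, 0],
    [0, 30, -26, 0, 0, 0, 0]
  ]
}}

```text
time: 0.72
ee_pos: [0.3335, -0.4005, 0.2364]
tcp_rot: [0.978, 0.209, -0.0, -0.0]
ft_force: [-0.6, 0.0, 0.3]
grip_width: 0.0412
grasp_force: 0.0
```

Call:
{"method": "servo_tool", "body": {
  "plan": [
    [0, 30, -26, 0, 0, 0, 0],
    [0, 30, -26, 0, 0, 0, 0],
    [0, 30, -26, 0, 0, 0, 0],
    [0, 30, -26, 0, 0, 0, 0],
    [0, 30, -26, 0, 0, 0, 0]
  ]
}}

```text
time: 1.35
ee_pos: [0.4173, -0.2207, 0.2365]
tcp_rot: [0.978, 0.209, -0.0, -0.0]
ft_force: [1.0, 0.1, -0.1]
grip_width: 0.0006
grasp_force: 0.0
```

Call:
{"method": "servo_tool", "body": {
  "plan": [
    [0, 30, -26, 0, 0, 0, 0],
    [0, 30, -26, 0, 0, 0, 0],
    [0, 30, -26, 0, 0, 0, 0],
    [0, 30, -26, 0, 0, 0, 0],
    [0, 0, 0, 0, 0, 0, 7]
  ]
}}

```text
time: 1.98
ee_pos: [0.4848, -0.0759, 0.2365]
tcp_rot: [0.989, 0.149, -0.0, -0.0]
ft_force: [-0.5, -0.3, -0.6]
grip_width: 0.0006
grasp_force: 0.0
```

Call:
{"method": "servo_tool", "body": {
  "plan": [
    [0, 0, 0, 0, 0, 0, 7],
    [0, 0, 0, 0, 0, 0, 6.7],
    [0, 0, 0, 0, 0, 0, 0],
    [0, 0, 0, 0, 0, 0, 0],
    [0, 0, 0, 0, 0, 0, 0]
  ]
}}

```text
time: 2.6
ee_pos: [0.4841, -0.0781, 0.2366]
tcp_rot: [1.0, 0.03, -0.0, -0.0]
ft_force: [0.2, -1.1, -0.9]
grip_width: 0.0006
grasp_force: 0.0
```

```bash
python3 - <<'E'
from h import *
s=robot.sense();print(s["time"],s["ee_pos"],s["tcp_rot"],s["ft_force"],s["grip_width"])
p=vision.camera_params("wrist");print(np.round(p["K"],1).tolist(),np.round(p["world_to_cam"],4).tolist())
np.save("w0.npy",p["world_to_cam"])
f=vision.grab_frame("wrist");cv2.imwrite("pics/w0.png",f[:,:,::-1])
E
```

```text
2.6 [ 0.48409156 -0.0780743   0.23663471] [ 9.99540090e-01  3.03250207e-02 -3.70538437e-05 -1.51530911e-05] [ 0.22387617 -1.12403557 -0.87697739] 0.000576226332283294
[[333.7, 0.0, 253.4], [0.0, 333.7, 189.7], [0.0, 0.0, 1.0]] [[0.0611, -0.9981, 0.0001, -0.107], [-0.9606, -0.0588, 0.2717, 0.4271], [-0.2712, -0.0167, -0.9624, 0.5201], [0.0, 0.0, 0.0, 1.0]]
```

View pics/w0.png

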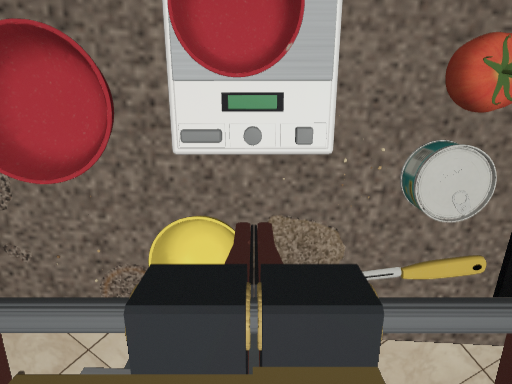

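The wrist view shows bar key (201,136), round (252,136) and square (304,135), all clear of the hand.

```bash
python3 - <<'E'
from h import *
from scipy.spatial.transform import Rotation as R
f=cv2.imread("pics/w0.png");g=cv2.cvtColor(f,cv2.COLOR_BGR2GRAY)
m=np.zeros_like(g);m[126:147,178:330]=(g[126:147,178:330]<150)
n,l,s,c=cv2.connectedComponentsWithStats(m)
P=[]
for i in range(1,n):
    if s[i,4]>80:
        P.append(plane("wrist",c[i],.03));print(s[i].tolist(),c[i].round(1),P[-1].round(4))
st=robot.sense();M=R.from_quat(st["tcp_rot"]).as_matrix()
d=P[0]-P[-1];print("row yaw",np.degrees(np.arctan2(-d[0],d[1])),"dist",np.linalg.norm(d),"tool x yaw",np.degrees(np.arctan2(M[1,0],M[0,0])))
v=np.r_[P[0]-st["ee_pos"][:2],0];print("tool shift mm",(M.T@v*1000).round(1))
E
```

```text
[244, 126, 18, 19, 264] [252.3 135.3] [ 0.5173 -0.0743]
[295, 127, 18, 18, 301] [303.3 135.1] [ 0.5208 -0.1281]
[180, 129, 42, 14, 565] [200.8 135.5] [ 0.5139 -0.0201]
row yaw -176.3754821101162 dist 0.054290861267676606 tool x yaw 3.4572561439109433
tool shift mm [33.4 -1.8 -0. ]
```

Bar key is at (0.514, -0.020), so the tool shift is x +33, y -56. TCP height at contact should be about 0.044.

Call:
{"method": "servo_tool", "body": {
  "plan": [
    [0, 17, -28, 0, 0, 0, 0],
    [0, 16, -28, 0, 0, 0, 0],
    [0, 0, 0, 30, 0, 0, 0],
    [0, 0, 0, 40, 0, 0, 0],
    [0, 0, 0, 30, 0, 0, 0]
  ]
}}

```text
time: 3.28
ee_pos: [0.5134, -0.02, 0.1354]
tcp_rot: [1.0, 0.03, -0.0, -0.0]
ft_force: [-0.3, -0.1, 0.0]
grip_width: 0.0009
grasp_force: 0.0
```

Call:
{"method": "servo_tool", "body": {
  "plan": [
    [0, 0, 0, 30, 0, 0, 0],
    [0, 0, 0, 20, 0, 0, 0],
    [0, 0, 0, 15, 0, 0, 0],
    [0, 0, 0, 10, 0, 0, 0],
    [0, 0, 0, 5, 0, 0, 0]
  ]
}}

```text
time: 3.9
ee_pos: [0.5139, -0.0202, 0.0564]
tcp_rot: [1.0, 0.03, 0.0, 0.0]
ft_force: [-0.3, 0.8, 0.2]
grip_width: 0.0005
grasp_force: 0.0
```

Call:
{"method": "servo_tool", "body": {
  "plan": [
    [0, 0, 0, 0, 0, 0, 0],
    [0, 0, 0, 0, 0, 0, 0],
    [0, 0, 0, 2, 0, 0, 0],
    [0, 0, 0, 2, 0, 0, 0],
    [0, 0, 0, 0, 0, 0, 0]
  ]
}}

```text
time: 4.53
ee_pos: [0.5136, -0.0202, 0.0526]
tcp_rot: [1.0, 0.03, -0.0, -0.0]
ft_force: [-0.3, 0.2, 0.4]
grip_width: 0.0006
grasp_force: 0.0
```

```bash
python3 - <<'E'
from h import *
s=robot.sense();print(s["time"],s["ee_pos"],s["tcp_rot"],s["ft_force"],robot.tip_reach)
a=vision.grab_frame("side")[150:220,175:290,::-1]
b=vision.grab_frame("wrist")[:,:,::-1]
cv2.imwrite("pics/d1.png",np.hstack([cv2.resize(a,(400,384),interpolation=cv2.INTER_CUBIC),b[:,100:500]]))
E
```

```text
4.525 [ 0.5136426  -0.02018199  0.05259504] [ 9.99557966e-01  2.97298147e-02 -1.07663550e-04 -9.22840824e-06] [-0.3395594   0.23699588  0.42824872] 0.014
```

View pics/d1.png

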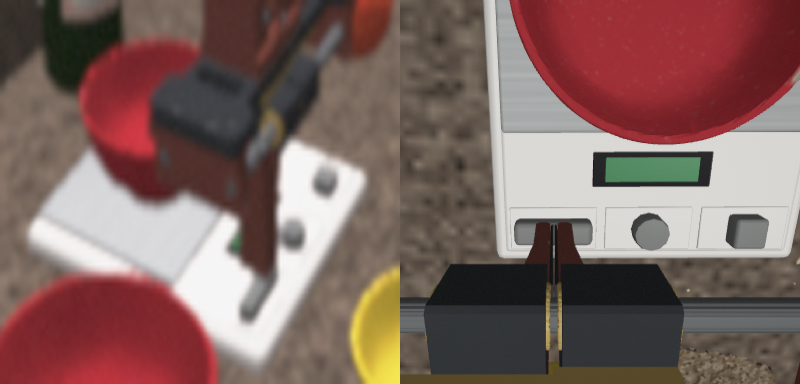

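The tips sit over the centre of the bar in the wrist view (finger gap at column 553, key centre at 553). Now I press gently.

Call:
{"method": "servo_tool", "body": {
  "plan": [
    [0, 0, 0, 3, 0, 0, 0],
    [0, 0, 0, 3, 0, 0, 0],
    [0, 0, 0, 1.5, 0, 0, 0],
    [0, 0, 0, 1, 0, 0, 0],
    [0, 0, 0, 0, 0, 0, 0]
  ]
}}

```text
time: 5.25
ee_pos: [0.5136, -0.0202, 0.0441]
tcp_rot: [1.0, 0.03, -0.0, -0.0]
ft_force: [0.3, -0.4, 1.6]
grip_width: 0.0008
grasp_force: 0.5
```

Call:
{"method": "servo_tool", "body": {
  "plan": [
    [0, 0, 0, 1, 0, 0, 0],
    [0, 0, 0, 1, 0, 0, 0],
    [0, 0, 0, 1, 0, 0, 0],
    [0, 0, 0, 0, 0, 0, 0],
    [0, 0, 0, 0, 0, 0, 0]
  ]
}}

```text
time: 5.88
ee_pos: [0.5137, -0.0202, 0.0412]
tcp_rot: [1.0, 0.03, -0.0, -0.0]
ft_force: [-1.1, -0.2, 3.7]
grip_width: 0.0002
grasp_force: 1.7
```

Call:
{"method": "servo_tool", "body": {
  "plan": [
    [0, 0, 0, 1, 0, 0, 0],
    [0, 0, 0, 0.5, 0, 0, 0],
    [0, 0, 0, 0, 0, 0, 0],
    [0, 0, 0, 0, 0, 0, 0],
    [0, 0, 0, 0, 0, 0, 0]
  ]
}}

```text
time: 6.5
ee_pos: [0.5137, -0.0201, 0.0397]
tcp_rot: [1.0, 0.03, -0.0, -0.0]
ft_force: [-2.9, -0.1, 4.5]
grip_width: 0.0003
grasp_force: 2.3
```

Call:
{"method": "servo_tool", "body": {
  "plan": [
    [0, 0, 0, 0, 0, 0, 0],
    [0, 0, 0, 0, 0, 0, 0],
    [0, 0, 0, 0, 0, 0, 0],
    [0, 0, 0, 0, 0, 0, 0],
    [0, 0, 0, 0, 0, 0, 0]
  ]
}}

```text
time: 7.12
ee_pos: [0.5137, -0.0201, 0.0397]
tcp_rot: [1.0, 0.03, -0.0, -0.0]
ft_force: [-2.0, 0.2, 4.9]
grip_width: 0.0003
grasp_force: 2.4
```

Call:
{"method": "servo_tool", "body": {
  "plan": [
    [0, 0, 0, 0.5, 0, 0, 0],
    [0, 0, 0, 0, 0, 0, 0],
    [0, 0, 0, 0, 0, 0, 0],
    [0, 0, 0, 0, 0, 0, 0],
    [0, 0, 0, 0, 0, 0, 0]
  ]
}}

```text
time: 7.75
ee_pos: [0.5137, -0.0202, 0.0392]
tcp_rot: [1.0, 0.03, -0.0, -0.0]
ft_force: [-2.9, 0.3, 5.2]
grip_width: 0.0004
grasp_force: 2.6
```

Call:
{"method": "servo_tool", "body": {
  "plan": [
    [0, 0, 0, 0, 0, 0, 0],
    [0, 0, 0, 0, 0, 0, 0],
    [0, 0, 0, 0, 0, 0, 0],
    [0, 0, 0, 0, 0, 0, 0],
    [0, 0, 0, 0, 0, 0, 0]
  ]
}}

```text
time: 8.38
ee_pos: [0.5137, -0.0202, 0.0392]
tcp_rot: [1.0, 0.03, -0.0, -0.0]
ft_force: [-3.4, 0.2, 4.7]
grip_width: 0.0001
grasp_force: 2.6
```

Call:
{"method": "servo_tool", "body": {
  "plan": [
    [0, 0, 0, -3, 0, 0, 0],
    [0, 0, 0, -5, 0, 0, 0],
    [0, 0, 0, -10, 0, 0, 0],
    [0, 0, 0, -20, 0, 0, 0],
    [0, 0, 0, -30, 0, 0, 0]
  ]
}}

```text
time: 9.0
ee_pos: [0.5135, -0.0202, 0.1078]
tcp_rot: [1.0, 0.03, -0.0, -0.0]
ft_force: [0.1, -0.6, 0.2]
grip_width: 0.0009
grasp_force: 0.0
```

Call:
{"method": "servo_tool", "body": {
  "plan": [
    [0, 0, 0, -40, 0, 0, 0],
    [0, 0, 0, -40, 0, 0, 0],
    [0, 0, 0, -30, 0, 0, 0],
    [0, 0, 0, -10, 0, 0, 0],
    [0, 0, 0, 0, 0, 0, 0]
  ]
}}

```text
time: 9.62
ee_pos: [0.5139, -0.0202, 0.2275]
tcp_rot: [1.0, 0.03, 0.001, 0.0]
ft_force: [0.5, 0.4, 0.3]
grip_width: 0.0004
grasp_force: 0.0
```

Call:
{"method": "servo_tool", "body": {
  "plan": [
    [0, 0, 0, 0, 0, 0, 0],
    [0, 0, 0, 0, 0, 0, 0],
    [0, 0, 0, 0, 0, 0, 0],
    [0, 0, 0, 0, 0, 0, 0],
    [0, 0, 0, 0, 0, 0, 0]
  ]
}}

```text
time: 10.25
ee_pos: [0.5137, -0.0201, 0.227]
tcp_rot: [1.0, 0.03, -0.0, -0.0]
ft_force: [-0.5, -0.1, 0.3]
grip_width: 0.0006
grasp_force: 0.0
```

```bash
python3 - <<'E'
from h import *
a=vision.grab_frame("side")[:,:,::-1];b=vision.grab_frame("wrist")[:,:,::-1]
cv2.imwrite("pics/e.png",cv2.resize(np.hstack([a,b]),(800,300)))
E
```

```text
(no output)
```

View pics/e.png

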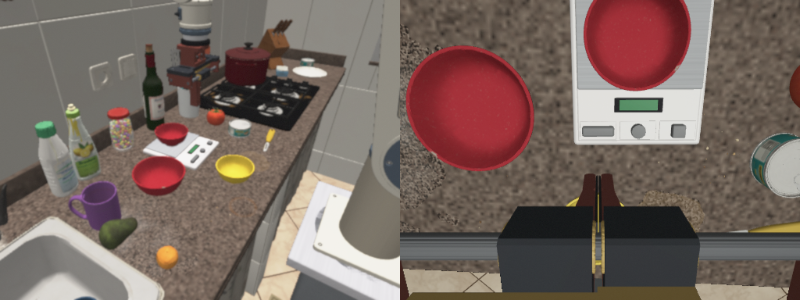

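The key is up again (wrist view, 598,131), the bowl and the other things are where they stood, and the hand is about 19 cm above the key.

```bash
python3 -c "
from rig import robot
print(robot.finish_job())"
```

```text
the job is handed in; nothing more can be done
None
```

I pressed the bar key about 4.5 mm down at roughly 5 N, held it for about 2 s and released it. I then raised the hand about 19 cm above the key and handed the job in; the last pictures show the bowl and the other things still in place, but the judge gave no verdict.

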